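# Pass the coupon rack through the chute gate

### The job

With one fingertip push the yellow spring gate outward (towards the robot's side of the chute) and hold it open; with the other fingertip push the rack of weld coupons along the chute until it is completely past the gate's leaf. Then take the fingers away so that the gate swings shut behind the rack. Do not lift, carry or tip the rack, never let the gate and the rack bump or rub on each other, and leave the spray can, wire brush and magnet where they are.

Things in the scene. Friction and masses are not known exactly. Their poses are not given: they have to be found in the camera images.
- chute: Fixed channel (sizes in mm), floor 42 above the bench, 84 wide inside; two lips, 4 thick, stand 10 above the floor. It runs from 250 before the gate leaf to 300 beyond it; 240 beyond stands a blue divider with a port, 280 wide, 176 high. Origin on the bench under mid-channel at the leaf. +y: the way the rack travels (robot's left, turned up to 0.3 rad); -x: robot's side, where the gate is; z up.
- gate_line (a point): Point on the chute floor (42 mm above the bench) in mid-channel under the gate leaf; axes as the chute's. The rack is past the gate when its rear face is more than 2 mm beyond (+y) this point; 5 to 15 mm is ample.
- gate: Yellow gate of bent 4 mm sheet: a side panel along the robot's side of the chute and, at its end, a leaf turned inward across the channel. Origin on the hinge line in the leaf's plane, 58 mm to the robot's side of mid-channel, 8.5 above the bench; the hinge runs along the chute (y). Axes as the chute's when shut; it tips about y, outward only.
- panel_mid (a point): Middle of the panel's inner face: the face to push outward (-x). The panel runs from 215 mm before the leaf up to the leaf; shut, it is upright, inner face 56 from mid-channel, top rim 90 above the bench. Open, its inner face at height h above the hinge has moved outward about h*tan(angle). This point is 107 before the leaf, 50 above the bench when shut.
- leaf_edge (a point): Middle of the leaf's free edge. Shut, the leaf (4 mm thick, 54 to 90 mm above the bench) ends 14 from mid-channel and blocks 28 of the channel. Open, it still stands inward of the panel, so the finger holding the panel must stay before the leaf (its centre at least 15 before); the pushing finger, in mid-channel and leading, may reach the leaf's plane.
- gate_hinge (a joint): Tip of the gate, rad: 0 shut, grows as the panel is pushed outward (away from mid-channel); stop at 0.85. From 0.56 the leaf clears the rack; aim at 0.65 to 0.75. A spring shuts it when let go: some 4 to 9 N outward at 55 mm above the hinge opens it.
- rack: Loose aluminium rack with five steel coupons fixed upright in its slots, 0.6 to 0.9 kg, on the chute floor before the gate, axes as the chute's. Base 76 mm wide (x), 90 long (y), corners rounded; over its ends stand flat upright plates 66 wide, tops 48 above the base's underside: push on the rear one. Origin at the middle of its underside. It slides with 2 to 5 N; the lips guide it.
- rack_rear (a point): Middle of the rack's rear end face (its -y face, the one to push), 24 mm above its underside.
- rack_front (a point): Middle of the rack's front end face (+y), 24 mm above its underside.
- spray_can: Bystander: upright spray can, 52 mm across, 150 high, green band; stands beyond the chute (on its +x side). Origin under its centre.
- wire_brush: Bystander: wire brush with wooden back, 200 mm long (along its y), 26 wide, 28 high, lying on the bench beyond the chute. Origin under its centre.
- magnet: Bystander: red and steel stepped welding magnet, 70 x 26 mm, 48 high, on the bench on the robot's side of the chute, beyond the gate. Origin under its centre.
There are look-alikes about, which are no part of the job. Leave any blue look-alike of the rack alone.

How it is judged (in metres and radians):
On the way, in this order (a step that is already met when the one before it is completed fails the run):
1. the gate is held open by a finger while the rack still stands wholly before it (value of joint gate_hinge above 0.5 rad and contact force between the fingers and gate above 0.3 N and y of rack_front in the frame of gate_line below 0 m), for 0.1 s.
2. the rack is wholly past the leaf while a finger still holds the gate open (value of joint gate_hinge above 0.5 rad and contact force between the fingers and gate above 0.3 N and y of rack_rear in the frame of gate_line above 0.002 m), for 0.1 s.
At the end, for the whole second after the job is handed in: The rack stands at rest on the chute floor, upright (within 0.08 rad), its rear face more than 2 mm past the gate line; the gate is shut behind it (hinge below 0.05 rad) (y of rack_rear in the frame of gate_line above 0.002 m and z of rack in the frame of chute between 0.037 and 0.047 m and angle between rack's own z axis and vertical below 0.08 rad and linear speed of rack below 0.01 m/s and value of joint gate_hinge below 0.05 rad); the robot touches nothing.
It fails at once if the gate and the rack strike or rub on each other (over 2 N) (contact force between gate and rack above 2 N).
It fails at once if the rack is lifted off the chute floor or tipped (z of rack in the frame of chute above 0.052 m or angle between rack's own z axis and vertical above 0.2 rad).
It fails at once if the spray can, the wire brush or the magnet is moved by more than 20 mm (distance of any of spray_can, wire_brush, magnet from where it was at the start of the episode above 0.02 m).
It also fails if it takes over 43 s, if anything falls off the work surface, if the arm or the gripper's body presses on something with over 40 N, if the wrist force passes 120 N, or if a joint passes its speed limit or range.

### The arm

A 6-joint arm with a two-finger parallel gripper is mounted at the origin on the work surface. World frame = base frame: x ahead of the robot, y to its left, z up, the work surface at z = 0. Lengths are in m, angles in degrees, forces in N, time in s.
With the tool pointing down it reaches from about 0.325 to 0.925 m from the base axis. Payload 3.1 kg.
Tool frame: the origin (TCP) lies on the centre line of the jaws, within the pads' length; the fingertips stand 22 mm ahead of it and the grasp point (between the pads) lies 3 mm ahead of it; z points along the fingers, y is the direction in which the jaws open and shut (so a half turn about z gives the same grasp; the last joint's range is limited). The gripper opens to 85 mm and grips with 20 to 120 N. Pads are 22 mm wide; open, the fingers measure 114 mm over their backs; the gripper's body (76 mm by 85 mm) begins 54 mm behind the grasp point. The pads swing forward as they close: fully open they stand 13 mm farther back than shut.
Start: joints at [57.8, 12.427, 92.441, -0, 75.132, -6.429], TCP at [0.272, 0.563, 0.253] pointing down, gripper open.
Joint ranges: [-157.48, 157.48], [-44.54, 120.13], [17.64, 146.25], [-64.5, 244.5], [7.68, 150.69], [-147.95, 147.95]. Speed limits (degrees/s): [159.86, 159.86, 180, 180, 180, 180].

### API

Orientations are given as [roll, pitch, yaw] about the fixed x, y, z axes, in that order (R = Rz(yaw) Ry(pitch) Rx(roll)).
In Python, from rig import sense, capture, hand_in gives the robot as it stands.
- The arm moves only by the tool apply_moves, never from a script. Its argument "series" is a list that holds one entry, the list of rows, each a list of 7 numbers: the shift along the tool's x, y, z in cm, then the turn, a rotation vector about the tool's x, y, z in degrees, then the finger opening in cm, from 0 to 8.54. A call has 1 to 10 rows; each row is the pose to reach, as a shift and turn from the pose measured when the call began, along the tool's axes at that moment; what a row does not reach only later rows make up. A row lasts 1/8 s, in which the tool goes at most 62.5 mm and 10.7 degrees, less where a joint would pass 70% of its speed; a pose out of reach is approached as far as the arm can. A call with a gripper value outside its range is refused whole. The fingers move at their own pace and stop on an object; "squeeze" is the grip in N (left out, the last holds). Time passes only in rows, so rows that repeat a pose let the fingers close. It gives the time, the measured TCP pose, the force and the opening at its end, in the units of the state.
- sense(): the state, without advancing time (a new reading comes with each control period).
- capture(name): name is "scene" or "top" or "wrist"; returns a dict with "color" (480x640x3 uint8, red, green, blue), "depth" (480x640 float32, m along the optical axis (not along the pixel's ray), 0 where there is no reading), "K" (3x3 intrinsics, pixels), "pose" (4x4, takes a point from camera to world coordinates). Camera axes: x right, y up, looking along -z (the intrinsics and any distortion apply to the point x, -y, -z); pixel columns grow to the right and rows downward; lengths in m; the calibration is good to about 2 mm. A picture is of the moment at which its call begins.
- hand_in(): hands the job in, once; it reports no verdict.
The state is a dict: "time": time; "joint_positions": joint angles; "qvel": joint speeds; "effort": joint torques, N m; "tcp_pos": TCP position; "tcp_rot": TCP orientation; "force": force on the tool from outside, world axes, zero at the start; "moment": the same for the moment, N m; "finger_gap": finger opening in m.
Only numpy, scipy, OpenCV 4.12 (cv2) and the standard library are available. Lean on these libraries where they do the work, as an engineer would, in place of code of your own. Each camera call takes 0.05 s, during which the arm holds its last target. There are 200 camera calls.

## Working session

There is one attempt and no reset: what is moved stays moved. The work goes in short steps, Python scripts to look and compute and a tool call to move; the robot and the scene stay as the last step left them, time stands still between calls to the robot, and variables do not carry over. Pictures are saved under pics/ and viewed, about 8 in all and at most 12, crops included, and the job is handed in when it is done.

Besides the shell and the picture viewer there is one more tool, called after "Request:" by a JSON object that holds its "op" and its "data", one argument or row to a line. apply_moves: Moves the arm, as the interface text tells. Its arguments: {"type":"object","properties":{"series":{"type":"array","items":{"type":"array","items":{"type":"array","items":{"type":"number"}}}},"squeeze":{"type":"number"}},"required":["series"]}

```bash
ls; mkdir -p pics
python3 - <<'E'
from rig import sense,capture
import cv2,numpy as np,pickle
s=sense();print(s)
for n in("top","scene"):
    c=capture(n);pickle.dump(c,open(n+".pkl","wb"));cv2.imwrite(f"pics/{n}1.png",c["color"][:,:,::-1]);print(c["K"],c["pose"].round(4),(c["depth"]>0).mean(), c.keys())
E
```

```text
pics
{'time': 0.0, 'joint_positions': array([ 5.77974142e+01,  1.24759082e+01,  9.25305008e+01,  1.15176248e-04,
        7.51312592e+01, -6.43103084e+00]), 'qvel': array([ 0.04667206, -0.03416741, -0.02910906, -0.0939786 , -0.02057832,
        0.05652874]), 'effort': array([ 6.87579086e-04, -3.96831679e+01, -3.03856659e+01, -7.87871954e-05,
        9.45018284e-03,  1.20567765e-05]), 'tcp_pos': array([0.27132868, 0.5621737 , 0.25195897]), 'tcp_rot': array([-1.79863210e+02, -1.55303650e-02,  1.54228397e+02]), 'force': array([-0.5568988 , -0.46650487, -0.29856457]), 'moment': array([0.00386889, 0.02528956, 0.03148772]), 'finger_gap': 0.08518387709110349}
[[597.35628539   0.         317.47562751]
 [  0.         597.35628539 236.22132522]
 [  0.           0.           1.        ]] [[ 0.0143  0.9805 -0.1959  0.4247]
 [-0.9996  0.0089 -0.0283  0.0276]
 [-0.026   0.1962  0.9802  0.9041]
 [ 0.      0.      0.      1.    ]] 0.9962825520833334 dict_keys(['color', 'depth', 'K', 'pose'])
[[573.36146216   0.         331.27621089]
 [  0.         573.36146216 250.46913343]
 [  0.           0.           1.        ]] [[-0.5703 -0.6866  0.451   1.0592]
 [ 0.8213 -0.4662  0.3288  0.4009]
 [-0.0155  0.5579  0.8297  0.9379]
 [ 0.      0.      0.      1.    ]] 0.9960384114583334 dict_keys(['color', 'depth', 'K', 'pose'])
```

View pics/top1.png

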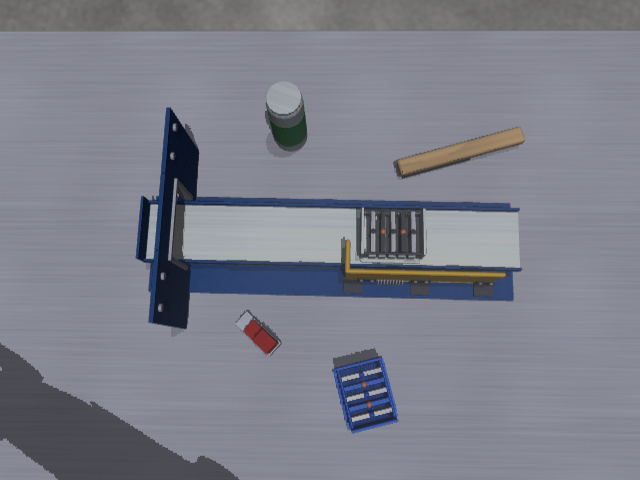

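View pics/scene1.png

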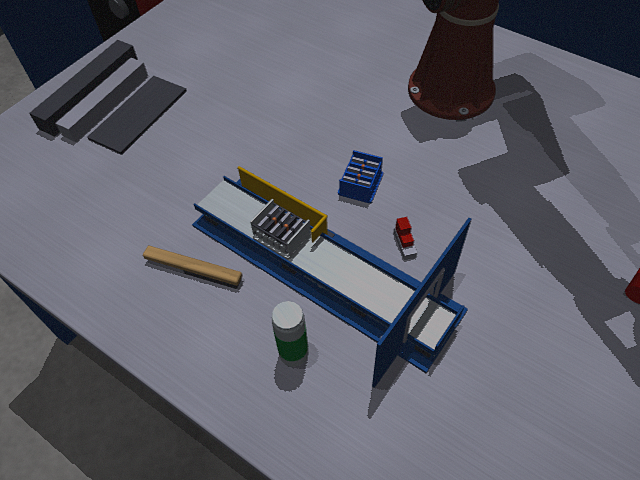

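Both views show the chute running left in the top image. The grey rack is at (391,234), the yellow leaf at (346,258) with its panel out to (503,275), the can at (287,115), the brush at (460,152) and the magnet at (258,333). There are two rack candidates: grey at (391,234), in the channel before the gate, and blue at (365,395), on the bench. The grey one is the one meant. Next I'll confirm that with a crop and measure.

```bash
cat > h.py <<'E'
import numpy as np,cv2,pickle
def cloud(c):
    K=c["K"];d=c["depth"];v,u=np.mgrid[:480,:640]
    P=np.stack([(u-K[0,2])/K[0,0]*d,-(v-K[1,2])/K[1,1]*d,-d,np.ones_like(d)],-1)
    W=(P@c["pose"].T)[...,:3]; W[d<=0]=np.nan
    return W
E
python3 - <<'E'
from h import *
for n in("top","scene"):
    c=pickle.load(open(n+".pkl","rb"));W=cloud(c);hsv=cv2.cvtColor(c["color"],cv2.COLOR_RGB2HSV)
    z=W[...,2]
    print(n,"bench z",np.nanmedian(z[350:400,440:600]) if n=="top" else np.nanmedian(z[100:130,250:350]))
    y=cv2.inRange(hsv,(15,120,60),(32,255,255))>0
    roi=(W[...,0]>.3)&(W[...,0]<.6)&(W[...,1]<.4)&(W[...,1]>-.35)
    m=y&roi&(z>.08)&(z<.1); p=W[m]
    # panel rim
    vx,vy,x0,y0=cv2.fitLine(p[:,:2].astype(np.float32),cv2.DIST_HUBER,0,.01,.01).ravel()
    print("rim pts",len(p),"dir",vx,vy,"pt",x0,y0,"z",np.median(p[:,2]),"ymax/min",p[:,1].max(),p[:,1].min(),"xmax",p[:,0].max())
    wh=(hsv[...,1]<60)&(hsv[...,2]>110)&roi&(abs(z-.042)<.006)
    q=W[wh][:,:2]*1000; r=cv2.minAreaRect(q.astype(np.float32)); print("floor",len(q),r, np.median(W[wh][:,2]))
    cv2.imwrite("pics/x.png",wh*255)
    if n=="top":
        crop=c["color"][190:310,330:530,::-1];cv2.imwrite("pics/crop1.png",cv2.resize(crop,None,fx=4,fy=4,interpolation=cv2.INTER_CUBIC))
E
```

```text
top bench z -0.0005080387997387081
rim pts 872 dir 0.031843837 0.9994929 pt 0.5383485 -0.08949247 z 0.08952903051196026 ymax/min 0.012650386874963553 -0.20587926334700873 xmax 0.5827412019473779
floor 8331 ((468.1672058105469, 33.77516174316406), (263.6536560058594, 550.9453125), 0.0011785734677687287) 0.04174167985210886
scene bench z -0.0008023622371338135
rim pts 398 dir 0.021067448 0.99977803 pt 0.5399907 -0.081932075 z 0.08871335603223024 ymax/min 0.014292222936559962 -0.2051351563976992 xmax 0.5842132289082574
floor 3829 ((467.6624755859375, 29.815597534179688), (543.4125366210938, 264.67364501953125), 89.99955749511719) 0.04094827967433201[ WARN:0@0.116] global loadsave.cpp:1063 imwrite_ Unsupported depth image for selected encoder is fallbacked to CV_8U.
```

View pics/crop1.png

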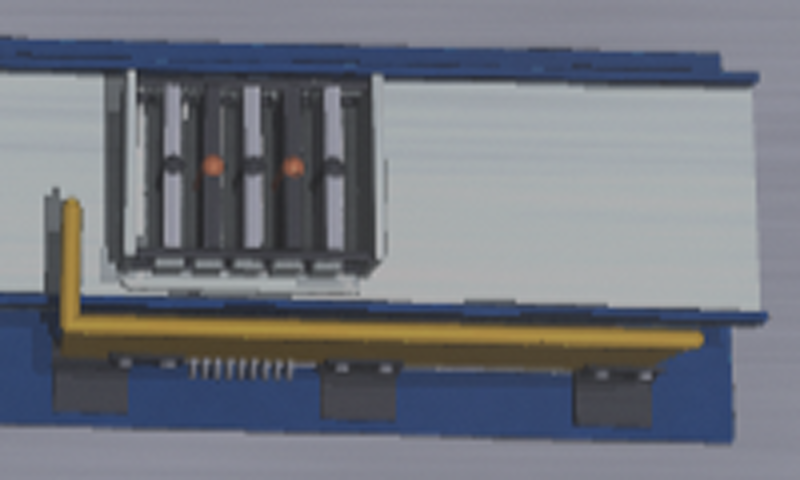

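The crop shows the grey rack with coupons and two orange dots, its front plate at crop x≈130 and rear plate at x≈380. It stands on the white floor just before the yellow leaf (crop x≈70), so it is the right one. My ROI cut off the chute at x=0.6, so I'll refit properly.

Run:
```python
from h import *
def fit(P): 
    vx,vy,x0,y0=cv2.fitLine(P.astype(np.float32),cv2.DIST_HUBER,0,.001,.001).ravel(); s=np.sign(vy); return np.array([vx*s,vy*s]),np.array([x0,y0])
for n in("top","scene"):
    c=pickle.load(open(n+".pkl","rb"));W=cloud(c);hsv=cv2.cvtColor(c["color"],cv2.COLOR_RGB2HSV)
    x,y,z=[W[...,i] for i in range(3)]
    roi=(x>.45)&(x<.72)&(y<.32)&(y>-.3)
    wh=(hsv[...,1]<60)&(hsv[...,2]>110)&roi&(abs(z-.042)<.006)
    # floor edges per y-slab, y from -.2..-.15 and .05..0.22
    L=[];H=[]
    for a in np.r_[np.arange(-.2,-.14,.006),np.arange(.03,.2,.006)]:
        s=W[wh&(y>a)&(y<a+.006)]
        if len(s)>20: L.append((np.percentile(s[:,0],1),a+.003));H.append((np.percentile(s[:,0],99),a+.003))
    L=np.array(L);H=np.array(H);
    dl,pl=fit(L);dh,ph=fit(H)
    yel=(cv2.inRange(hsv,(15,120,60),(32,255,255))>0)&roi&(z>.083)&(z<.1)
    p=W[yel];rim=p[p[:,1]<-.01][:,:2];dr,pr=fit(rim)
    for nm,d,q in(("lo",dl,pl),("hi",dh,ph),("rim",dr,pr)): print(n,nm,"yaw",np.arctan2(-d[0],d[1]),"x at y=0",q[0]-q[1]*d[0]/d[1], len(L))
    lf=p[(p[:,0]>.55)]; print("leaf y pct",np.percentile(lf[:,1],[2,25,50,75,98]),"x max",np.percentile(lf[:,0],[95,99]),len(lf))
    print("panel ymin",np.percentile(p[:,1],[.5,2]))
    # rack tops
    rk=roi&(z>.08)&(z<.1)&~(hsv[...,1]>120)&(x>.55)&(y<.02)
    r=W[rk];print("rack top n",len(r),"y",np.percentile(r[:,1],[.5,2,98,99.5]),"x",np.percentile(r[:,0],[1,99]))
    h,e=np.histogram(r[:,1],np.arange(-.12,.02,.003));print([(round(a,3),k) for a,k in zip(e,h) if k])
    cy=W[roi&(z>.03)&(y<-.18)];print("chute end y",np.percentile(cy[:,1],.5))
```

```text
top lo yaw -0.01411219 x at y=0 0.5590039 39
top hi yaw -0.01470621 x at y=0 0.6391227 39
top rim yaw -0.015393571 x at y=0 0.539486 39
leaf y pct [0.00712948 0.00852591 0.00989554 0.01125837 0.01260424] x max [0.58084184 0.58249322] 99
panel ymin [-0.20389845 -0.19867953]
rack top n 1451 y [-0.09840417 -0.09776002 -0.00934527  0.01267669] x [0.56372895 0.62797484]
[(np.float64(-0.099), np.int64(93)), (np.float64(-0.096), np.int64(86)), (np.float64(-0.093), np.int64(12)), (np.float64(-0.09), np.int64(13)), (np.float64(-0.087), np.int64(40)), (np.float64(-0.084), np.int64(93)), (np.float64(-0.081), np.int64(87)), (np.float64(-0.078), np.int64(10)), (np.float64(-0.075), np.int64(10)), (np.float64(-0.072), np.int64(70)), (np.float64(-0.069), np.int64(86)), (np.float64(-0.066), np.int64(50)), (np.float64(-0.063), np.int64(9)), (np.float64(-0.06), np.int64(6)), (np.float64(-0.057), np.int64(87)), (np.float64(-0.054), np.int64(98)), (np.float64(-0.051), np.int64(11)), (np.float64(-0.048), np.int64(12)), (np.float64(-0.045), np.int64(14)), (np.float64(-0.042), np.int64(89)), (np.float64(-0.
[... 1290 characters left out ...]
oat64(-0.06), np.int64(4)), (np.float64(-0.057), np.int64(31)), (np.float64(-0.054), np.int64(46)), (np.float64(-0.051), np.int64(34)), (np.float64(-0.048), np.int64(3)), (np.float64(-0.045), np.int64(9)), (np.float64(-0.042), np.int64(40)), (np.float64(-0.039), np.int64(41)), (np.float64(-0.036), np.int64(20)), (np.float64(-0.033), np.int64(4)), (np.float64(-0.03), np.int64(20)), (np.float64(-0.027), np.int64(41)), (np.float64(-0.024), np.int64(58)), (np.float64(-0.021), np.int64(7)), (np.float64(-0.018), np.int64(3)), (np.float64(-0.015), np.int64(11)), (np.float64(-0.012), np.int64(57)), (np.float64(-0.009), np.int64(70)), (np.float64(0.009), np.int64(1))]
chute end y -0.24086561506661963
```

Request:
{"op": "apply_moves", "data": {
  "series": [
    [[0,0,-3,0,0,0,7.5],[-12,-9.8,-3,0,0,10,7.5],[-18,-14.7,-3,0,0,17,7.5],[-24,-19.6,-3,0,0,24,7.5],[-30,-24.5,-3,0,0,31,7.5],[-36,-29.4,-3,0,0,38,7.5],[-42,-34.3,-3,0,0,45,7.5],[-48,-39.2,-3,0,0,49.2,7.5],[-54,-44.1,-3,0,0,49.2,7.5],[-59.8,-49,-3,0,0,49.2,7.5]]
  ],
  "squeeze": 100
}}

```text
time: 1.35
tcp_pos: [0.509, 0.0504, 0.2825]
tcp_rot: [-179.9, 0.1, 105.0]
force: [0.0, 0.6, 0.5]
finger_gap: 0.0751
```

Request:
{"op": "apply_moves", "data": {
  "series": [
    [[-6,1,0,0,0,0,7.5],[-12,2,0,0,0,0,7.5],[-18,3,3,0,0,0,7.5],[-20.5,3.5,8,0,0,0,7.5],[-20.5,3.5,13,0,0,0,7.5],[-20.5,3.5,14.2,0,0,0,7.5],[-20.5,3.5,14.2,0,0,0,7.5]]
  ]
}}

```text
time: 2.22
tcp_pos: [0.5952, -0.1382, 0.1401]
tcp_rot: [-179.8, 0.0, 105.0]
force: [0.7, -0.8, 1.2]
finger_gap: 0.0749
```

Run:
```python
from h import *
from rig import sense,capture
s=sense();print(s["time"],s["tcp_pos"],s["tcp_rot"],s["force"],s["finger_gap"])
t=s["tcp_pos"]
for n in("scene","top"):
    c=capture(n);pickle.dump(c,open(n+"2.pkl","wb"));W=cloud(c)
    a=np.radians(s["tcp_rot"][2]);ty=np.array([np.sin(a),-np.cos(a)]);tx=np.array([np.cos(a),np.sin(a)])
    d=W-t; U=d[...,:2]@tx;V=d[...,:2]@ty;Z=d[...,2]
    m=(abs(U)<.03)&(abs(V)<.075)&(Z<.035)&(Z>-.035)
    for nm,k in(("pusher",m&(V>0)),("holder",m&(V<0))):
        if k.sum()>5:
            print(n,nm,k.sum(),"Zmin",np.percentile(Z[k],[.5,2,10]),"V",np.percentile(V[k],[1,99]),"U",np.percentile(U[k],[1,99]))
    if n=="scene":
        K=c["K"];q=np.linalg.inv(c["pose"])@np.r_[t,1];u=int(K[0,2]+K[0,0]*q[0]/-q[2]);v=int(K[1,2]-K[1,1]*q[1]/-q[2]);print(u,v)
        v0=max(v-60,0);u0=max(u-80,0)
        cv2.imwrite("pics/s2.png",cv2.resize(c["color"][v0:v0+120,u0:u0+160,::-1],None,fx=5,fy=5,interpolation=cv2.INTER_CUBIC))
```

```text
2.225 [ 0.59524467 -0.13822705  0.14008694] [-1.79817298e+02  4.38370047e-03  1.05043168e+02] [ 0.67191665 -0.80095898  1.23369809] 0.07493538830634862
scene pusher 141 Zmin [-0.01115423 -0.01063972 -0.00535657] V [0.03721021 0.06805033] U [-0.00647632  0.01328703]
scene holder 196 Zmin [-0.01307048 -0.01165418 -0.00822822] V [-0.05804708 -0.03496319] U [-0.01057714  0.01320734]
240 182
top pusher 17 Zmin [-0.00573359 -0.0053605  -0.0040583 ] V [0.04307145 0.05952205] U [0.00537831 0.01218057]
```

View pics/s2.png

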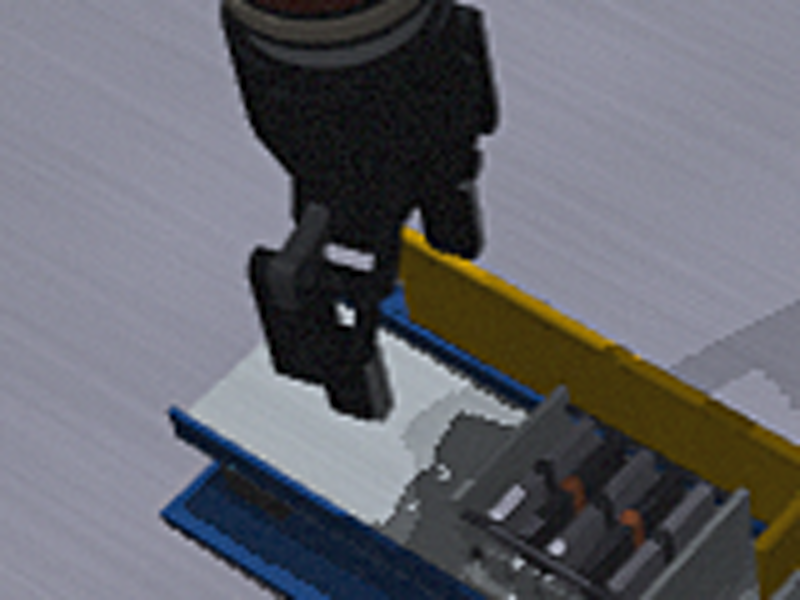

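Run:
```python
from h import *
t=np.array([.59524,-.13823,.14009]);a=np.radians(105.04)
ty=np.array([np.sin(a),-np.cos(a)]);tx=np.array([np.cos(a),np.sin(a)])
W=cloud(pickle.load(open("scene2.pkl","rb")));d=W-t;U=d[...,:2]@tx;V=d[...,:2]@ty;Z=d[...,2]
for z in np.arange(-.016,.07,.006):
    m=(abs(U)<.045)&(abs(V)<.1)&(Z>=z)&(Z<z+.006)
    o=[round(z*1000)]
    for k in(m&(V>0),m&(V<0)):
        if k.sum()>3:o+=[int(k.sum()),(np.percentile(V[k],[3,97])*1000).round(),(np.percentile(U[k],[3,97])*1000).round()]
    print(*o)
```

```text
-16 4 [39. 45.] [ 6. 11.] 9 [-39. -36.] [-7.  9.]
-10 15 [38. 50.] [-1. 12.] 28 [-41. -36.] [-10.  12.]
-4 26 [40. 52.] [-4. 11.] 31 [-44. -35.] [-11.  12.]
2 24 [39. 52.] [-6. 12.] 25 [-44. -35.] [-10.  12.]
8 20 [40. 52.] [ 5. 12.] 25 [-43. -36.] [-8. 12.]
14 17 [38. 53.] [ 5. 12.] 24 [-41. -35.] [-6. 12.]
20 10 [39. 52.] [ 7. 11.] 28 [-44. -36.] [-3. 12.]
26 11 [40. 51.] [ 9. 13.] 16 [-61. -37.] [-3. 13.]
32 39 [38. 70.] [-10.  13.] 21 [-66. -36.] [ 7. 14.]
38 80 [38. 71.] [-8. 14.] 32 [-68. -33.] [ 3. 13.]
44 47 [27. 71.] [-9. 17.] 22 [-67. -26.] [ 8. 18.]
50 91 [25. 70.] [-10.  18.] 30 [-65.  -6.] [ 8. 18.]
56 67 [20. 70.] [-10.  18.] 32 [-66.  -6.] [10. 18.]
62 68 [20. 70.] [-10.  18.] 32 [-67.  -7.] [10. 18.]
68 73 [13. 70.] [-11.  20.] 20 [-66.  -2.] [11. 20.]
```

The crop shows the fingers behind the rack. By depth, the tips are about 12 mm ahead of the TCP at this opening, and the finger backs are at ±52 mm. Lowering now so the tips are at z≈0.059, above the lips and below the gate rim.

Request:
{"op": "apply_moves", "data": {
  "series": [
    [[-0.1,0.3,0,0,0,0,7.5],[-0.1,0.3,2.5,0,0,0,7.5],[-0.1,0.3,4.5,0,0,0,7.5],[-0.1,0.3,6,0,0,0,7.5],[-0.1,0.3,6.9,0,0,0,7.5],[-0.1,0.3,6.9,0,0,0,7.5]]
  ]
}}

```text
time: 3.08
tcp_pos: [0.6002, -0.139, 0.0733]
tcp_rot: [180.0, 0.1, 105.1]
force: [-0.2, -0.5, 0.3]
finger_gap: 0.075
```

Request:
{"op": "apply_moves", "data": {
  "series": [
    [[0.15,-0.6,0,0,0,0,7.5],[0.3,-1.2,0,0,0,0,7.5],[0.45,-1.8,0,0,0,0,7.5],[0.6,-2.4,0,0,0,0,7.5],[0.75,-3,0,0,0,0,7.5],[0.9,-3.6,0,0,0,0,7.5],[1.05,-4.2,0,0,0,0,7.5],[1.2,-4.6,0,0,0,0,7.5],[1.2,-4.6,0,0,0,0,7.5]]
  ]
}}

```text
time: 4.2
tcp_pos: [0.555, -0.1402, 0.075]
tcp_rot: [179.6, 0.4, 105.1]
force: [6.1, 0.7, 0.5]
finger_gap: 0.0748
```

```bash
cat > look.py <<'E'
import sys
from h import *
from rig import sense,capture
tag=sys.argv[1]
s=sense();print(s["time"],s["tcp_pos"].round(4),s["tcp_rot"].round(1),s["force"].round(2),s["finger_gap"])
for n in("scene","top"):
    c=capture(n);pickle.dump(c,open(n+tag+".pkl","wb"));W=cloud(c);hsv=cv2.cvtColor(c["color"],cv2.COLOR_RGB2HSV)
    x,y,z=[W[...,i] for i in range(3)]
    yel=(cv2.inRange(hsv,(15,120,40),(32,255,255))>0)&(x>.42)&(x<.68)&(y<.1)&(y>-.3)&(z>.02)&(z<.13)
    p=W[yel];q=p[p[:,1]<-.005]
    # panel tilt: points' angle about hinge from rim (highest points)
    if len(q)>20:
        X=(.5953+.0145*q[:,1]-.0565)-q[:,0]; H=q[:,2]-.0085   # outward offset from inner face
        k=H>.03
        print(n,"panel n",len(q),"angle med",np.median(np.arctan2(X[k]+.0015,H[k])).round(3),"rim z",np.percentile(q[:,2],97).round(4),"leaf n",(p[:,1]>0).sum(),"leaf xmax",np.percentile(p[p[:,1]>0][:,0],98).round(4) if (p[:,1]>0).any() else None)
    rk=(x>.56)&(x<.635)&(z>.082)&(z<.096)&(y<.15)&(y>-.13)&(hsv[...,1]<110)&(hsv[...,2]>70)
    r=W[rk];print(n,"rack top y",np.percentile(r[:,1],[.5,2,98,99.5]).round(4),len(r))
    if n=="scene": cv2.imwrite(f"pics/look{tag}.png",cv2.resize(c["color"][100:340,140:460,::-1],None,fx=2.5,fy=2.5,interpolation=cv2.INTER_CUBIC))
E
python3 look.py 3
```

```text
4.2 [ 0.555  -0.1402  0.075 ] [179.6   0.4 105.1] [6.12 0.72 0.48] 0.07479428249496778
scene panel n 2021 angle med 0.486 rim z 0.0806 leaf n 292 leaf xmax 0.5529
scene rack top y [-0.0989 -0.0979 -0.0087 -0.0084] 293
top panel n 1165 angle med 0.47 rim z 0.0819 leaf n 191 leaf xmax 0.544
top rack top y [-0.0985 -0.098  -0.0094 -0.0093] 865
```

View pics/look3.png

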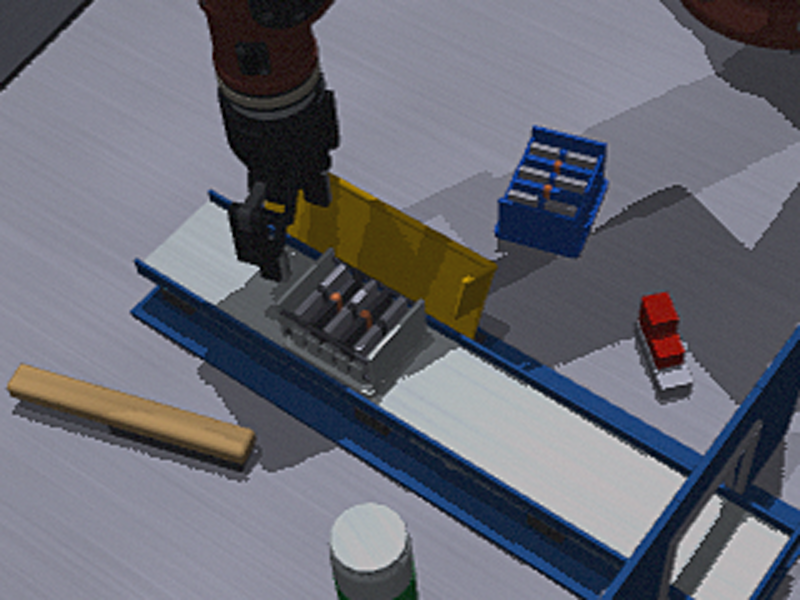

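The gate is tipped to about 0.5 rad, held by the rear finger, and the rack is still at y −0.0985…−0.0085. Next I'll open it further and go slightly lower.

Request:
{"op": "apply_moves", "data": {
  "series": [
    [[0.1,-0.4,0.2,0,0,0,7.8],[0.2,-0.8,0.5,0,0,0,8.1],[0.3,-1.2,0.8,0,0,0,8.3],[0.4,-1.6,0.8,0,0,0,8.3],[0.4,-1.6,0.8,0,0,0,8.3],[0.4,-1.6,0.8,0,0,0,8.3]]
  ]
}}

```text
time: 5.05
tcp_pos: [0.5426, -0.1414, 0.0697]
tcp_rot: [179.1, 0.6, 105.0]
force: [7.3, 1.4, 2.1]
finger_gap: 0.0827
```

```bash
python3 look.py 4
```

```text
5.05 [ 0.5426 -0.1414  0.0697] [179.1   0.6 105. ] [7.27 1.44 2.12] 0.0827080815663444
scene panel n 2262 angle med 0.705 rim z 0.0706 leaf n 281 leaf xmax 0.5388
scene rack top y [-0.0983 -0.0977 -0.0083 -0.0074] 303
top panel n 2079 angle med 0.692 rim z 0.0714 leaf n 274 leaf xmax 0.5356
top rack top y [-0.0986 -0.0981 -0.0094 -0.0093] 885
```

Request:
{"op": "apply_moves", "data": {
  "series": [
    [[0.68,-0.23,0.25,0,0,0,8.3],[1.25,-0.06,0.25,0,0,0,8.3],[1.83,0.1,0.25,0,0,0,8.3],[2.41,0.27,0.25,0,0,0,8.3],[2.99,0.43,0.25,0,0,0,8.3],[3.56,0.59,0.25,0,0,0,8.3],[4.14,0.76,0.25,0,0,0,8.3],[4.72,0.92,0.25,0,0,0,8.3],[5.29,1.08,0.25,0,0,0,8.3],[5.87,1.25,0.25,0,0,0,8.3]]
  ]
}}

```text
time: 6.4
tcp_pos: [0.5435, -0.0848, 0.0703]
tcp_rot: [178.7, 1.2, 105.1]
force: [4.3, -7.3, 5.7]
finger_gap: 0.0831
```

```bash
python3 look.py 5
```

```text
6.4 [ 0.5435 -0.0848  0.0703] [178.7   1.2 105.1] [ 4.3  -7.26  5.69] 0.08307118166155425
scene panel n 1934 angle med 0.699 rim z 0.0711 leaf n 276 leaf xmax 0.5388
scene rack top y [-0.0635 -0.0617  0.0277  0.029 ] 282
top panel n 1693 angle med 0.69 rim z 0.0712 leaf n 263 leaf xmax 0.5375
top rack top y [-0.0461 -0.0441  0.0289  0.0294] 672
```

View pics/look5.png

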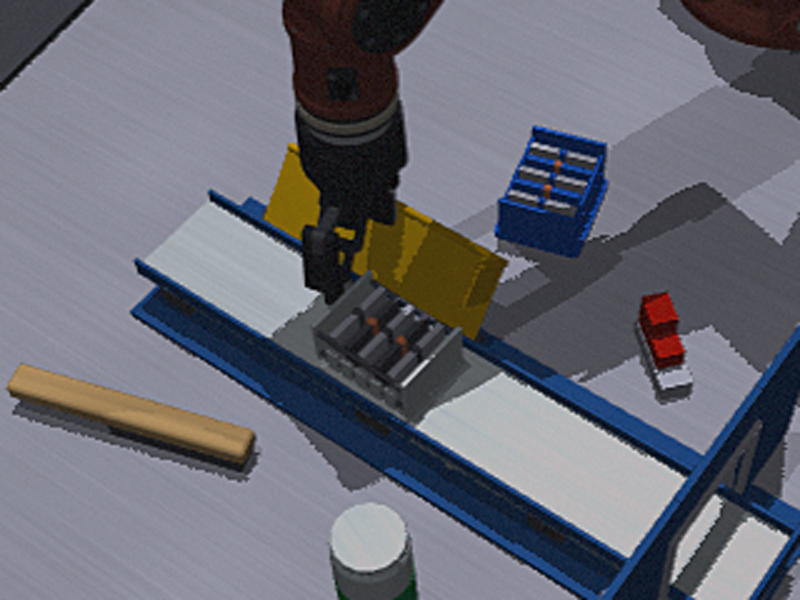

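Request:
{"op": "apply_moves", "data": {
  "series": [
    [[0.68,-0.23,0.2,0.5,0.5,0,8.3],[1.25,-0.06,0.2,1,1,0,8.3],[1.83,0.1,0.2,1,1,0,8.3],[2.41,0.27,0.2,1,1,0,8.3],[2.99,0.43,0.2,1,1,0,8.3],[3.56,0.59,0.2,1,1,0,8.3],[4.14,0.76,0.15,1,1,0,8.3],[4.72,0.92,0.15,1,1,0,8.3],[5.29,1.08,0.15,1,1,0,8.3]]
  ]
}}

```text
time: 7.62
tcp_pos: [0.5438, -0.0331, 0.0711]
tcp_rot: [179.3, 0.6, 105.3]
force: [4.5, -6.2, 4.5]
finger_gap: 0.0832
```

```bash
python3 look.py 6
```

```text
7.625 [ 0.5438 -0.0331  0.0711] [179.3   0.6 105.3] [ 4.55 -6.17  4.53] 0.083180362285197
scene panel n 1929 angle med 0.696 rim z 0.0707 leaf n 270 leaf xmax 0.54
scene rack top y [-0.0105 -0.0097  0.0796  0.0807] 308
top panel n 2039 angle med 0.685 rim z 0.0716 leaf n 199 leaf xmax 0.538
top rack top y [0.0312 0.0325 0.0807 0.081 ] 465
```

Request:
{"op": "apply_moves", "data": {
  "series": [
    [[0.58,-0.26,0.3,0.5,0.5,0,8.3],[1.06,-0.12,0.3,0.5,0.5,0,8.3],[1.54,0.02,0.3,0.5,0.5,0,8.3],[2.02,0.15,0.3,0.5,0.5,0,8.3],[2.5,0.29,0.3,0.5,0.5,0,8.3],[2.9,0.4,0.3,0.5,0.5,0,8.3],[3.2,0.48,0.3,0.5,0.5,0,8.3],[3.2,0.48,0.3,0.5,0.5,0,8.3]]
  ]
}}

```text
time: 8.72
tcp_pos: [0.5438, -0.0026, 0.0709]
tcp_rot: [179.4, 0.4, 105.4]
force: [4.6, -4.2, 4.4]
finger_gap: 0.0831
```

```bash
python3 look.py 7
```

```text
8.725 [ 0.5438 -0.0026  0.0709] [179.4   0.4 105.4] [ 4.63 -4.19  4.44] 0.083125843038854
scene panel n 1950 angle med 0.702 rim z 0.0701 leaf n 288 leaf xmax 0.5779
scene rack top y [0.019  0.0201 0.1111 0.1115] 338
top panel n 2506 angle med 0.691 rim z 0.0717 leaf n 187 leaf xmax 0.5181
top rack top y [0.0787 0.0801 0.1103 0.1111] 323
```

View pics/look7.png

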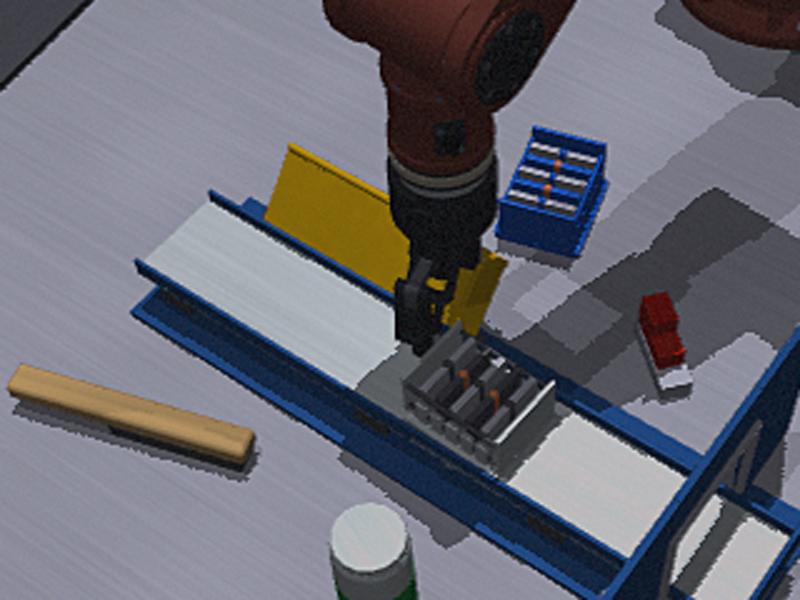

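The rack's rear is at y≈0.021, about 11 mm past the line, with the gate still held at 0.70 rad. Now I'll back the fingers off along the chute and let the gate close gently.

Request:
{"op": "apply_moves", "data": {
  "series": [
    [[-0.6,-0.6,0.25,0,0,0,8.3],[-2,-1.1,0.25,0,0,0,8.3],[-3.5,-1.55,0.25,0,0,0,8.3],[-5,-2,0.25,0,0,0,8.3],[-6.5,-2.4,0.25,0,0,0,8.3],[-8,-2.8,0.25,0,0,0,8.3],[-8.5,-2.9,0.25,0,0,0,8.3]]
  ]
}}

```text
time: 9.7
tcp_pos: [0.5413, -0.0928, 0.071]
tcp_rot: [179.0, 0.5, 105.3]
force: [6.3, 4.1, 3.4]
finger_gap: 0.0829
```

Request:
{"op": "apply_moves", "data": {
  "series": [
    [[-0.2,0.7,0,0,0,0,8.3],[-0.4,1.4,0,0,0,0,8.3],[-0.6,2.1,0,0,0,0,8.3],[-0.8,2.8,0,0,0,0,8.2],[-1,3.5,0,0,0,0,7.9],[-1.2,4.2,0,0,0,0,7.7],[-1.4,4.9,0,0,0,0,7.5],[-1.5,5.5,0,0,0,0,7.5],[-1.5,5.7,0,0,0,0,7.5],[-1.5,5.7,0,0,0,0,7.5]]
  ]
}}

```text
time: 10.95
tcp_pos: [0.599, -0.0918, 0.071]
tcp_rot: [179.2, 0.4, 105.3]
force: [-0.2, 0.7, -0.1]
finger_gap: 0.0752
```

```bash
python3 look.py 8
```

```text
10.95 [ 0.599  -0.0918  0.071 ] [179.2   0.4 105.3] [-0.18  0.65 -0.14] 0.07517961628986228
scene panel n 740 angle med -0.014 rim z 0.0903 leaf n 186 leaf xmax 0.5838
scene rack top y [0.0198 0.0206 0.1101 0.1112] 474
top panel n 133 angle med 0.037 rim z 0.0916 leaf n 192 leaf xmax 0.5812
top rack top y [0.0127 0.0186 0.1092 0.1104] 1196
```

Request:
{"op": "apply_moves", "data": {
  "series": [
    [[0,0,-2,0,0,0,7.5],[0,0,-5,0,0,0,7.5],[0,0,-9,0,0,0,7.5],[0,0,-14,0,0,0,7.5],[-3,0,-18,0,0,0,7.5],[-3,0,-18,0,0,0,7.5],[-3,0,-18,0,0,0,7.5]]
  ]
}}

```text
time: 11.92
tcp_pos: [0.6038, -0.1203, 0.2523]
tcp_rot: [179.1, 0.4, 105.2]
force: [-0.4, 0.4, -0.7]
finger_gap: 0.0752
```

```bash
python3 look.py 9
python3 - <<'E'
from h import *
# bystanders: compare image change around them between start and now
for n in("top","scene"):
    a=pickle.load(open(n+".pkl","rb"));b=pickle.load(open(n+"9.pkl","rb"))
    for nm,lo,hi in(("green",(40,80,20),(85,255,255)),("wood",(8,70,90),(22,170,255)),("red",(0,150,60),(6,255,255))):
        o=[]
        for c in(a,b):
            W=cloud(c);m=(cv2.inRange(cv2.cvtColor(c["color"],cv2.COLOR_RGB2HSV),lo,hi)>0)&(W[...,0]>.38)&(W[...,0]<.85)&(abs(W[...,1])<.27)&(W[...,2]<.16)
            if nm=="wood": m&=(W[...,0]>.66)
            if nm=="red": m&=(W[...,0]<.53)
            o.append((np.median(W[m],0).round(3),int(m.sum())))
        print(n,nm,o)
E
```

```text
11.925 [ 0.6038 -0.1203  0.2523] [179.1   0.4 105.2] [-0.36  0.44 -0.69] 0.07515147970819384
scene panel n 1444 angle med -0.014 rim z 0.0903 leaf n 189 leaf xmax 0.5838
scene rack top y [0.0194 0.0203 0.1102 0.1113] 461
top panel n 375 angle med 0.028 rim z 0.0917 leaf n 160 leaf xmax 0.5815
top rack top y [0.0127 0.0186 0.1092 0.1104] 1199
top green [(array([0.744, 0.093, 0.073]), 625), (array([0.744, 0.093, 0.073]), 617)]
top wood [(array([ 0.736, -0.164,  0.028]), 1973), (array([ 0.719, -0.108,  0.027]), 747)]
top red [(array([0.448, 0.132, 0.046]), 257), (array([0.453, 0.136, 0.046]), 281)]
scene green [(array([0.785, 0.118, 0.071]), 587), (array([0.785, 0.118, 0.071]), 590)]
scene wood [(array([ 0.737, -0.162,  0.027]), 1107), (array([ 0.742, -0.178,  0.027]), 930)]
scene red [(array([0.45 , 0.133, 0.045]), 208), (array([0.452, 0.134, 0.044]), 209)]
```

View pics/look9.png

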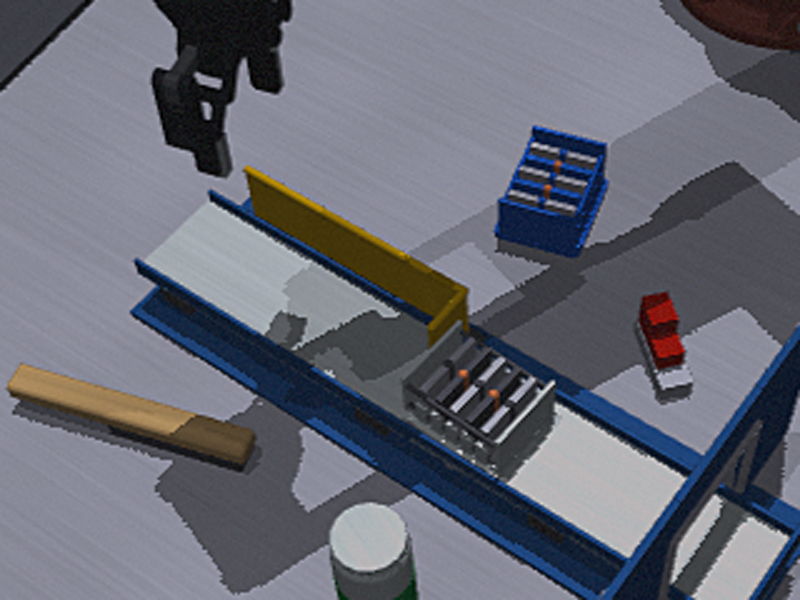

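The final picture shows the gate shut (leaf at (448,315)), the rack beyond it at (480,390), the fingers clear, and the brush, can and magnet at the same pixels as before.

```bash
python3 -c "
from rig import hand_in;print(hand_in())"
```

```text
the job is handed in; nothing more can be done
None
```

I pushed the rack past the gate, let the gate swing shut behind it, and handed the job in at about 12 s on the robot's clock. `hand_in` gives no verdict, so I can't confirm a pass.

**What I did:** One finger tipped the gate to about 0.70 rad by depth, before the rack had moved. It kept the gate there while the other finger, leading in mid-channel, pushed the rack along the chute. I then drew both fingers back along the chute, let the gate close against the retreating finger, and lifted clear.

**Last checks:**
- **Rack:** its rear face is at y≈0.020–0.021 m and the gate line is at y≈0.010 m, so it stands about 10–11 mm past. It looks upright on the chute floor and had not moved between the last two looks.
- **Gate:** it looks shut, with the leaf edge and rim back where they started. My angle estimates were -0.014 rad (scene camera) and +0.028 rad (top camera), both inside the 0.05 limit.
- **Robot:** the fingers are about 15 cm above the chute and the force reading is under 1 N.
- **Spray can and magnet:** their measured positions changed by no more than about 6 mm, within the 20 mm limit.

**One check disagreed:** the colour-mask position of the wire brush shifted by up to about 60 mm in the top view. The mask had lost pixels to the arm's shadow and probably to the arm itself. In the scene pictures before and after, the brush is at the same pixels, so I take it as not moved.

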